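Start the inkstone lapping machine

ROBOT

A 6-joint arm with a two-finger parallel gripper is mounted at the origin on the work surface. World frame = base frame: x ahead of the robot, y to its left, z up, the work surface at z = 0. Lengths are in m, angles in rad, forces in N, time in s.
With the tool pointing down it reaches from about 0.35 to 0.775 m from the base axis. Payload 5.5 kg.
Tool frame: the origin (TCP) lies between the finger pads; the fingertips stand 8 mm ahead of it and the grasp point (between the pads) lies 11 mm behind it; z points along the fingers, y is the line along which they close (so a half turn about z gives the same grasp; the last joint's range is limited). The gripper opens to 85 mm and grips with 20 to 120 N. Pads are 22 mm wide; open, the fingers measure 114 mm over their backs; the gripper's body (76 mm by 85 mm) begins 54 mm behind the grasp point. The pads swing forward as they close: fully open they stand 13 mm farther back than shut.
Start: joints at [-1.342, 0.313, 0.046, 1.304, 0, 1.431], TCP at [0.207, -0.536, 0.239] pointing down, gripper open.
Joint ranges: [-2.76, 2.76], [-0.86, 1.69], [-1.03, 1.26], [-2.2, 2.34], [-1.47, 1.5], [-3.14, 3.14]. Speed limits (rad/s): [2.57, 2.57, 3.14, 3.14, 3.14, 3.14].

INTERFACE

Orientations are given as a unit quaternion [w, x, y, z].
In Python, from workcell import status, vision, job gives the robot as it stands. The module is installed in compiled form; this text tells all that it offers.
- The arm moves only by the tool apply_moves, never from a script. Its argument "moves" is one flat list of numbers, 6 for each row, row after row: the shift along the world's x, y, z in units of 25 mm (1.0 is 25 mm), then the turn, a rotation vector about the world's x, y, z in rad. In form: [x, y, z, rx, ry, rz, x, y, z, rx, ry, rz, ...]. A call has 1 to 20 rows; each row is the pose to reach, as a shift and turn from the pose commanded when the call began; what a row does not reach only later rows make up. A row lasts 1/12 s, in which the tool goes at most 41.7 mm and 7.16 degrees, less where a joint would pass 70% of its speed; a pose out of reach is approached as far as the arm can. A call with a gripper value outside its range is refused whole. "claw" is the opening in per cent of the stroke, from 0 (shut) to 100 (fully open), set as the call begins (left out, the last holds). The fingers move at their own pace and stop on an object; "newtons" is the grip in N (left out, the last holds). Time passes only in rows, so rows that repeat a pose let the fingers close. It gives the time, the measured TCP pose, the force, the opening and the grip force at its end, in the units of the state.
- status.get_state(): the state, without advancing time (a new reading comes with each control period).
- vision.read_camera(name): name is "scene" or "top"; returns a dict with "image" (420x560x3 uint8, blue, green, red), "camera_matrix" (3x3 intrinsics, pixels), "dist_coeffs" ([k1, k2, p1, p2, k3] as OpenCV has them; the pictures are not rectified), "camera_from_world" (4x4, takes a point from world to camera coordinates). Camera axes: x right, y down, z forward; pixel columns grow to the right and rows downward; lengths in m; the calibration is good to about 2 mm. A picture is of the moment at which its call begins. There is no depth.
- job.hand_in(): hands the job in; it is judged then, once.
The state is a dict: "clock": time; "joint_pos": joint angles; "qvel": joint speeds; "tau": joint torques, N m; "tcp_pos": TCP position; "orientation": TCP orientation; "wrist_force": force on the tool from outside, world axes, zero at the start; "ft_torque": the same for the moment, N m; "finger_gap": finger opening in m; "grip_force": force on a finger pad.
Only numpy, scipy, OpenCV 4.12 (cv2) and the standard library are available. Lean on these libraries where they do the work, as an engineer would, in place of code of your own. Each camera call takes 0.05 s, during which the arm holds its last target. There are 200 camera calls.

TASK

Start up the lapping machine from the row of push buttons on its front deck: with the fingertips, press in lightly and let go first the white button (control on), then the blue one (water feed), then the green one (disc start), one at a time. Do not press the black stop button or the red emergency stop. Do not ram a button against its stop, and do not pick up or move the stones, the weight or anything else.

Things in the scene. Friction and masses are not known exactly. Their poses are not given: they have to be found in the camera images.
- machine: Grey bench lapping machine, 540 (x, away from the robot) x 560 (y) mm, fixed. Origin: centre of its underside; z up. Its flat front control deck is 140 mm above the bench and carries the row of buttons 205 mm in front (-x) of the origin, running along y, 60 mm apart; behind it the splash pan rises to 188 mm, and nothing on the machine is above 250 mm.
- white_top (a point): White push button (control on): round cap 25 mm across, standing 12 mm proud of a round steel bezel 33 mm across, in the row on the deck; the order of the four colours in the row changes. This point: centre of the cap's top, 162 mm above the bench at rest; it is pressed straight down.
- white (a joint): How far the white button is pressed, m: 0 out, 0.008 fully in; it switches from 0.003. A spring returns it; it starts to move at 2.4 N, switches at 4.5 N, reaches its stop at 8 N.
- blue_top (a point): Blue push button (water feed): round cap 25 mm across, standing 12 mm proud of a round steel bezel 33 mm across, in the row on the deck; the order of the four colours in the row changes. This point: centre of the cap's top, 162 mm above the bench at rest; it is pressed straight down.
- blue (a joint): How far the blue button is pressed, m: 0 out, 0.008 fully in; it switches from 0.003. A spring returns it; it starts to move at 2.4 N, switches at 4.5 N, reaches its stop at 8 N.
- green_top (a point): Green push button (disc start): round cap 25 mm across, standing 12 mm proud of a round steel bezel 33 mm across, in the row on the deck; the order of the four colours in the row changes. This point: centre of the cap's top, 162 mm above the bench at rest; it is pressed straight down.
- green (a joint): How far the green button is pressed, m: 0 out, 0.008 fully in; it switches from 0.003. A spring returns it; it starts to move at 2.4 N, switches at 4.5 N, reaches its stop at 8 N.
- black_top (a point): Black push button (stop), a bystander: round cap 25 mm across, standing 12 mm proud of a round steel bezel 33 mm across, in the row on the deck; the order of the four colours in the row changes. This point: centre of the cap's top, 162 mm above the bench at rest; it is pressed straight down.
- black (a joint): How far the black button is pressed, m: 0 out, 0.008 fully in; it switches from 0.003. A spring returns it; it starts to move at 2.4 N, switches at 4.5 N, reaches its stop at 8 N.
- estop_top (a point): Red mushroom-head emergency stop, 40 mm across on a yellow 60 mm base, at the right end of the row as seen from the robot, a bystander. This point: centre of its top, 162 mm above the bench.
- estop (a joint): How far the emergency stop is pressed, m: 0 out, 0.008 fully in.
- blank_left: Bystander: slate inkstone blank, 110 (x) x 75 (y) x 22 mm, lying face down on the iron lap disc inside the left (+y) steel ring. Origin: centre of its underside, 165 mm above the bench.
- blank_right: Bystander: slate inkstone blank, 110 (x) x 75 (y) x 22 mm, lying face down on the iron lap disc inside the right (-y) steel ring. Origin: centre of its underside, 165 mm above the bench.
- weight: Bystander: brass pressure weight, 64 mm across, with a black ball knob, 57 mm high in all, standing on the left blank. Origin: centre of its underside.
- dropper: Bystander: blue ceramic water dropper, 50 mm wide, 42 mm high, with a short spout to its +x, standing on the right end of the machine's deck. Origin: centre of its underside.
- rubbing_stone: Bystander: reddish rubbing stone, 75 (x) x 25 (y) x 20 mm high, lying on the left end of the machine's deck. Origin: centre of its underside.
- brush: Bystander: dusting brush 180 mm long lying on the bench along its x, under 40 mm high. Origin: under its middle.
- chisel: Bystander: carving chisel 210 mm long lying on the bench along its x, wooden handle 20 mm thick to -x. Origin: underside, about its middle.
- finished_stone: Bystander: finished inkstone, 130 (x) x 85 (y) x 22 mm, on the bench. Origin: centre of its underside.

How it is judged:
By the outcome, as a careful person would: the job done as asked, in the order asked, and still so for the second after the job is handed in, with the robot touching nothing.
It also fails if it takes over 42 s, if anything falls off the work surface, if the arm or the gripper's body presses on something with over 40 N, if the wrist force passes 120 N, or if a joint passes its speed limit or range.

## Working session

There is one attempt and no reset: what is moved stays moved. The work goes in short steps, Python scripts to look and compute and a tool call to move; the robot and the scene stay as the last step left them, time stands still between calls to the robot, and variables do not carry over. Pictures are saved under pics/ and viewed, at most 10 in all, crops included, and the job is handed in when it is done.

Besides the shell and the picture viewer there is one more tool, called as a command line: name --argument value ..., lists and objects as JSON in quotes. apply_moves: Moves the arm, as the interface text tells. Its arguments: {"type":"object","properties":{"moves":{"type":"array","items":{"type":"number"}},"claw":{"type":"number"},"newtons":{"type":"number"}},"required":["moves"]}

```bash
mkdir -p pics; python3 - <<'E'
from workcell import status, vision
import cv2,pickle
for n in("scene","top"):
    d=vision.read_camera(n); cv2.imwrite(f"pics/{n}0.png",d["image"]); pickle.dump(d,open(n+".pkl","wb"))
    print(n,d["camera_from_world"].round(3).tolist(),d["camera_matrix"])
s=status.get_state();print(s)
E
```

```text
scene [[0.593, 0.805, 0.014, -0.391], [0.676, -0.488, -0.552, -0.344], [-0.437, 0.337, -0.834, 1.377], [0.0, 0.0, 0.0, 1.0]] [[381.73244548   0.         287.07306705]
 [  0.         381.73244548 210.62248613]
 [  0.           0.           1.        ]]
top [[0.013, -1.0, -0.003, 0.02], [-0.999, -0.013, -0.037, 0.609], [0.037, 0.003, -0.999, 1.208], [0.0, 0.0, 0.0, 1.0]] [[452.16982184   0.         271.28614733]
 [  0.         452.16982184 207.89990449]
 [  0.           0.           1.        ]]
{'clock': 0.1, 'joint_pos': array([-1.34161613e+00,  3.13955066e-01,  4.51191979e-02,  1.30363639e+00,
       -1.15532640e-05,  1.43122808e+00]), 'qvel': array([ 0.00013005, -0.00128389,  0.00287528,  0.00028458,  0.00071247,
        0.00016332]), 'tau': array([ 1.77623278e-03, -4.81726420e+01,  2.99243957e+01,  1.27877851e-02,
       -1.72881078e-04,  6.62918520e-08]), 'tcp_pos': array([ 0.20716052, -0.5359084 ,  0.238492  ]), 'orientation': array([-8.36868196e-04,  9.83050822e-01,  1.83331338e-01, -4.33042398e-05]), 'wrist_force': array([-0.70425249, -0.09206054, -0.36820999]), 'ft_torque': array([-0.02493908,  0.04762118, -0.00337282]), 'grip_force': 0.0, 'finger_gap': 0.08560376861831362}
```

View pics/top0.png

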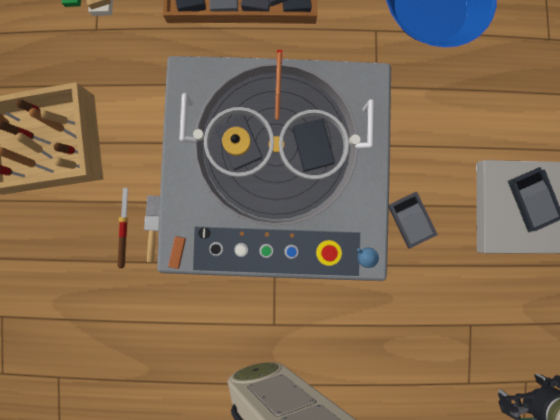

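View pics/scene0.png

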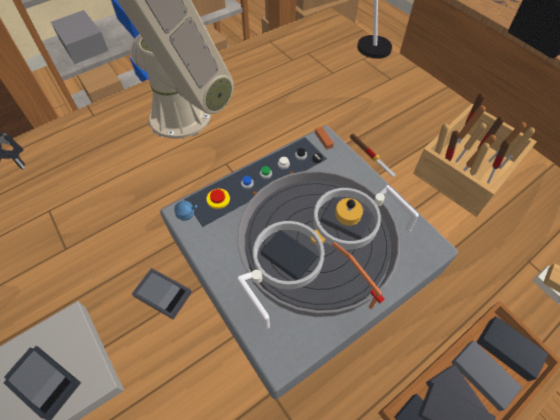

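The top view shows the row, left to right: black (216,249), white (241,250), green (266,251), blue (291,252) and the e-stop (329,253). The scene view shows the same order: black (301,153), white (284,162), green (266,172), blue (247,182) and the e-stop (218,197).

```bash
cat > h.py <<'E'
import cv2,numpy as np,pickle
seeds={"top":dict(white=(241,250),green=(266,251),blue=(291,252)),"scene":dict(white=(284,162),green=(266,172),blue=(247,182))}
def mask(im,c):
    b,g,r=[im[...,i].astype(int) for i in range(3)]
    return {"white":(np.minimum(np.minimum(b,g),r)>195),"green":(g>r+40)&(g>b+20),"blue":(b>r+60)&(b>g+30)}[c].astype(np.uint8)
def ray(d,uv):
    p=cv2.undistortPoints(np.array([[uv]],float),d["camera_matrix"],d["dist_coeffs"])[0,0]
    T=d["camera_from_world"];R=T[:3,:3]
    return -R.T@T[:3,3],R.T@np.array([*p,1])
def find(d,cam,c):
    n,l,st,ce=cv2.connectedComponentsWithStats(mask(d["image"],c))
    k=1+np.argmin(np.linalg.norm(ce[1:]-seeds[cam][c],axis=1)); return ce[k],st[k,2:5]
if __name__=="__main__":
    D={n:pickle.load(open(n+".pkl","rb")) for n in seeds}
    for c in("white","green","blue"):
        A=np.zeros((3,3));B=np.zeros(3)
        for n in D:
            uv,s=find(D[n],n,c);o,v=ray(D[n],uv);p=o+v*(.160-o[2])/v[2]
            u=v/np.linalg.norm(v);P=np.eye(3)-np.outer(u,u);A+=P;B+=P@o
            print(c,n,uv.round(1),s,p.round(4))
        print("  tri",np.linalg.solve(A,B).round(4))
E
python3 h.py
```

```text
white top [181.9 116.8] [ 4 45 94] [0.8198 0.245  0.16  ]
white scene [283.8 159.9] [ 9  6 37] [0.5042 0.1    0.16  ]
  tri [0.7116 0.0767 0.4364]
green top [265.7 250.5] [10 10 75] [0.5024 0.0391 0.16  ]
green scene [265.4 169.9] [10  9 66] [0.5039 0.0383 0.16  ]
  tri [0.5024 0.0392 0.1578]
blue top [291.  251.5] [ 9 10 76] [ 0.5009 -0.0207  0.16  ]
blue scene [246.7 179.8] [10  9 72] [ 0.5028 -0.0215  0.16  ]
  tri [ 0.5009 -0.0207  0.1574]
```

Triangulated heights are 0.158 m and the spacing is 59.8 mm, both consistent with the row. Adding one spacing to green puts white at about (0.504, 0.099), matching the scene ray. The white mask in the top view caught the wrong object, so I discard that reading. I'm moving above white with the fingers shut and turned to close along x.

apply_moves --moves '[11.88,25.4,0,0,0,1.2,11.88,25.4,0,0,0,1.2,11.88,25.4,0,0,0,1.2,11.88,25.4,0,0,0,1.2,11.88,25.4,0,0,0,1.2,11.88,25.4,0,0,0,1.2,11.88,25.4,0,0,0,1.2,11.88,25.4,0,0,0,1.2,11.88,25.4,0,0,0,1.2,11.88,25.4,0,0,0,1.2,11.88,25.4,0,0,0,1.2,11.88,25.4,0,0,0,1.2,11.88,25.4,0,0,0,1.2,11.88,25.4,0,0,0,1.2,11.88,25.4,0,0,0,1.2,11.88,25.4,0,0,0,1.2,11.88,25.4,0,0,0,1.2,11.88,25.4,0,0,0,1.2,11.88,25.4,0,0,0,1.2,11.88,25.4,0,0,0,1.2]' --claw 0 --newtons 20

```text
clock: 1.77
tcp_pos: [0.5037, 0.0985, 0.2387]
orientation: [-0.0, 0.708, 0.707, -0.001]
wrist_force: [-0.2, -0.1, 0.8]
finger_gap: -0.0
grip_force: 0.0
```

apply_moves --moves '[0,0,-1.2,0,0,0,0,0,-2.0,0,0,0,0,0,-2.3,0,0,0,0,0,-2.3,0,0,0,0,0,-2.3,0,0,0]'

```text
clock: 2.18
tcp_pos: [0.504, 0.0976, 0.1822]
orientation: [-0.0, 0.708, 0.706, -0.0]
wrist_force: [0.0, 0.4, 0.3]
finger_gap: -0.0003
grip_force: 0.0
```

```bash
python3 - <<'E'
from workcell import status, vision
import cv2
d=vision.read_camera("scene"); a=cv2.resize(d["image"][110:230,200:340],None,fx=4,fy=4,interpolation=cv2.INTER_CUBIC)
cv2.imwrite("pics/s1.png",a)
s=status.get_state();print(s["tcp_pos"],s["wrist_force"],s["clock"],s["joint_pos"])
E
```

```text
[0.50468648 0.0978445  0.18294877] [ 0.4442336  -0.41837942  1.02260926] 2.2333 [ 3.52939959e-02  2.19521557e-01 -2.19186160e-01  1.13075544e+00
 -8.60507452e-05  1.60950980e+00]
```

View pics/s1.png

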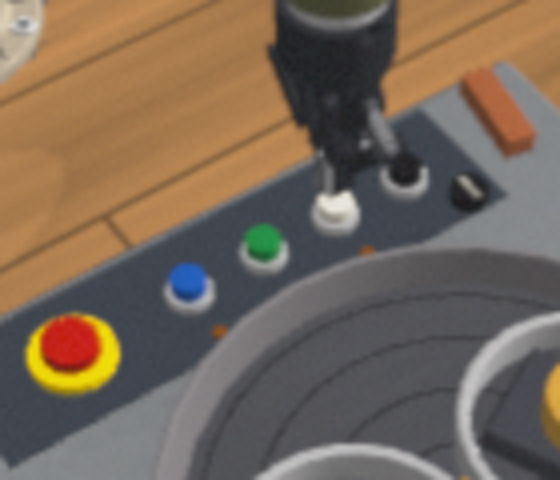

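The shut tip, at crop (340,185), hangs just above the white cap, at crop (335,208). Next I'll feel for contact.

apply_moves --moves '[0,0,-0.2,0,0,0,0,0,-0.4,0,0,0,0,0,-0.5,0,0,0,0,0,-0.54,0,0,0,0,0,-0.54,0,0,0,0,0,-0.54,0,0,0]'

```text
clock: 2.73
tcp_pos: [0.5047, 0.0985, 0.1688]
orientation: [0.001, 0.708, 0.706, 0.0]
wrist_force: [-0.4, -1.9, 3.6]
finger_gap: -0.0001
grip_force: 1.5
```

apply_moves --moves '[0,0,-0.05,0,0,0,0,0,-0.1,0,0,0,0,0,-0.1,0,0,0,0,0,-0.1,0,0,0]'

```text
clock: 3.07
tcp_pos: [0.5046, 0.0985, 0.1661]
orientation: [0.0, 0.708, 0.706, 0.0]
wrist_force: [1.2, -2.1, 4.7]
finger_gap: -0.0
grip_force: 2.5
```

```bash
cat > st.py <<'E'
from workcell import status, vision
import numpy as np
f=[]
for i in range(6):
    vision.read_camera("top");s=status.get_state();f.append([*s["wrist_force"],*s["tcp_pos"]])
print(np.mean(f,0).round(4),s["clock"])
E
python3 st.py
```

```text
[ 0.8789 -1.6095  5.0119  0.5046  0.0985  0.1661] 3.3667
```

Mean force is 5 N, which is past the switch point but only just. I'll go 1.2 mm deeper and then release.

apply_moves --moves '[0,0,-0.05,0,0,0,0,0,-0.05,0,0,0,0,0,-0.05,0,0,0]'

```text
clock: 3.62
tcp_pos: [0.5046, 0.0986, 0.1648]
orientation: [0.0, 0.708, 0.706, 0.0]
wrist_force: [-0.2, -1.7, 6.1]
finger_gap: 0.0
grip_force: 2.9
```

```bash
python3 st.py
```

```text
[ 0.8809 -2.2758  6.1121  0.5046  0.0985  0.1648] 3.9167
```

apply_moves --moves '[0,0,0.2,0,0,0,0,0,0.6,0,0,0,0,0,1.2,0,0,0,0,0,1.2,0,0,0,0,0,1.2,0,0,0]'

```text
clock: 4.33
tcp_pos: [0.5042, 0.0989, 0.1949]
orientation: [-0.0, 0.708, 0.706, 0.0]
wrist_force: [0.3, 0.1, -0.5]
finger_gap: -0.0003
grip_force: 0.0
```

```bash
python3 st.py
```

```text
[ 0.1081 -0.2289 -0.1791  0.5036  0.0987  0.1938] 4.6333
```

White pressed about 5 mm (6.1 N) and was released. Next is blue.

apply_moves --moves '[-0.03,-1.5,0,0,0,0,-0.06,-3.0,0,0,0,0,-0.08,-4.3,0,0,0,0,-0.08,-4.8,0,0,0,0,-0.08,-4.8,0,0,0,0,-0.08,-4.8,0,0,0,0,-0.08,-4.8,-0.4,0,0,0,-0.08,-4.8,-0.7,0,0,0,-0.08,-4.8,-0.9,0,0,0,-0.08,-4.8,-1.0,0,0,0,-0.08,-4.8,-1.05,0,0,0,-0.08,-4.8,-1.05,0,0,0,-0.08,-4.8,-1.05,0,0,0]'

```text
clock: 5.72
tcp_pos: [0.5021, -0.0208, 0.1685]
orientation: [-0.0, 0.708, 0.707, 0.0]
wrist_force: [-1.9, 2.2, 2.8]
finger_gap: 0.0
grip_force: 1.6
```

```bash
python3 st.py
```

```text
[-0.9362  2.1012  3.3643  0.5024 -0.0213  0.1687] 6.0167
```

Contact is at 3.4 N, 1.4 mm in. Adding 3.5 mm gives about 5.8 N.

apply_moves --moves '[0,0,-0.05,0,0,0,0,0,-0.1,0,0,0,0,0,-0.14,0,0,0,0,0,-0.14,0,0,0,0,0,-0.14,0,0,0]'

```text
clock: 6.43
tcp_pos: [0.5025, -0.0214, 0.165]
orientation: [0.0, 0.708, 0.706, 0.0]
wrist_force: [-1.3, 2.5, 4.6]
finger_gap: -0.0003
grip_force: 2.8
```

```bash
python3 st.py
```

```text
[-1.674   2.4691  5.3856  0.5026 -0.0214  0.1651] 6.7333
```

apply_moves --moves '[0,0,-0.02,0,0,0,0,0,-0.02,0,0,0,0,0,0.2,0,0,0,0,0,0.6,0,0,0,0,0,1.2,0,0,0,0,0,1.2,0,0,0,0,0,1.2,0,0,0]'

```text
clock: 7.32
tcp_pos: [0.503, -0.0219, 0.1955]
orientation: [0.001, 0.708, 0.706, 0.0]
wrist_force: [-0.3, -0.2, -0.8]
finger_gap: 0.0002
grip_force: 0.0
```

```bash
python3 st.py
```

```text
[-0.2884 -0.1683 -0.2772  0.502  -0.0215  0.1942] 7.6167
```

Now green.

apply_moves --moves '[0.04,1.4,0,0,0,0,0.04,2.4,0,0,0,0,0.04,2.4,0,0,0,0,0.04,2.4,0,0,0,0,0.04,2.4,-0.4,0,0,0,0.04,2.4,-0.7,0,0,0,0.04,2.4,-0.9,0,0,0,0.04,2.4,-1.0,0,0,0,0.04,2.4,-1.05,0,0,0,0.04,2.4,-1.05,0,0,0,0.04,2.4,-1.05,0,0,0]'

```text
clock: 8.53
tcp_pos: [0.503, 0.0382, 0.1688]
orientation: [0.0, 0.708, 0.706, -0.0]
wrist_force: [-2.2, -1.0, 3.6]
finger_gap: -0.0001
grip_force: 1.5
```

```bash
python3 st.py
```

```text
[-1.811  -1.665   3.1699  0.5034  0.0384  0.1689] 8.8333
```

apply_moves --moves '[0,0,-0.05,0,0,0,0,0,-0.1,0,0,0,0,0,-0.15,0,0,0,0,0,-0.15,0,0,0,0,0,-0.15,0,0,0]'

```text
clock: 9.25
tcp_pos: [0.5035, 0.0385, 0.165]
orientation: [0.0, 0.708, 0.706, 0.0]
wrist_force: [-1.9, -2.0, 5.1]
finger_gap: 0.0002
grip_force: 2.8
```

```bash
python3 st.py
```

```text
[-1.7469 -1.8031  5.6578  0.5036  0.0385  0.1651] 9.55
```

Green is about 4.7 mm in. Releasing and lifting clear.

apply_moves --moves '[0,0,0.2,0,0,0,0,0,0.6,0,0,0,0,0,1.5,0,0,0,0,0,3,0,0,0,0,0,4,0,0,0,-2,0,4,0,0,0,-3,0,4,0,0,0,-3,0,4,0,0,0,-3,0,4,0,0,0]'

```text
clock: 10.3
tcp_pos: [0.4271, 0.0391, 0.2655]
orientation: [0.0, 0.708, 0.707, 0.001]
wrist_force: [1.6, 0.6, -0.5]
finger_gap: 0.0004
grip_force: 0.0
```

```bash
python3 - <<'E'
from workcell import status, vision
import cv2
d=vision.read_camera("scene"); a=cv2.resize(d["image"][110:230,170:340],None,fx=4,fy=4,interpolation=cv2.INTER_CUBIC)
cv2.imwrite("pics/s2.png",a);s=status.get_state();print(s["tcp_pos"],s["wrist_force"],s["clock"])
E
```

```text
[0.42834898 0.03893076 0.26546725] [1.10570638 0.18807204 0.55112621] 10.35
```

View pics/s2.png

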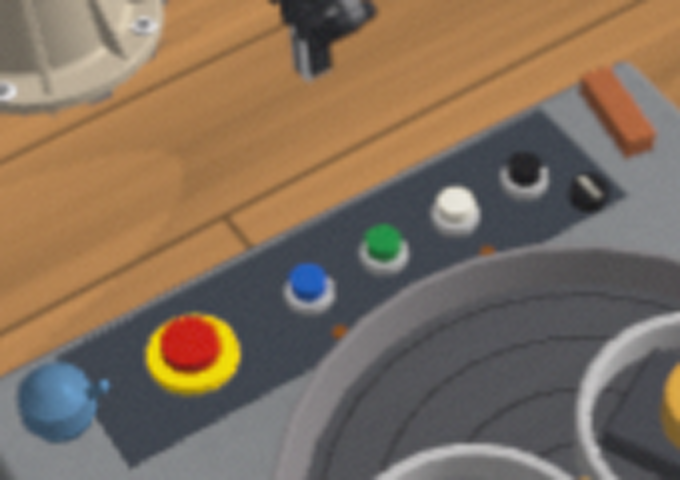

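All the buttons are out again: blue (308,283), green (383,243), white (456,205) and black (524,168) in the crop. The arm is clear and nothing has moved.

```bash
python3 -c "
from workcell import job
print(job.hand_in())"
```

```text
the job is handed in; nothing more can be done
None
```

I pressed and released white, blue and green in that order (about 5 mm in, 5.4–6.1 N, past the switch point and short of the stop), touched nothing else, and handed the job in at about 10.4 s; the judge's result was not shown.

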